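# Load the ribbed pattern sleeve on its roller and show it to the phone

## Robot

A 7-joint arm with a two-finger parallel gripper is mounted at the origin on the work surface; the furniture and walls round the work are solid. World frame = base frame: x ahead of the robot, y to its left, z up, the work surface at z = 0. Lengths are in m, angles in rad, forces in N, time in s.
With the tool pointing down it reaches from about 0.425 to 0.925 m from the base axis. Payload 6.8 kg.
Tool frame: the origin (TCP) lies midway between the tips of the shut fingers; the grasp point (between the pads) lies 19 mm behind it; z points along the fingers, y is the line along which they close (so a half turn about z gives the same grasp; the last joint's range is limited). The gripper opens to 85 mm and grips with 20 to 120 N. Pads are 22 mm wide; open, the fingers measure 114 mm over their backs; the gripper's body (76 mm by 85 mm) begins 54 mm behind the grasp point. The pads swing forward as they close: fully open they stand 13 mm farther back than shut.
Start: joints at [1.004, 0.477, 0.022, 1.555, -0.011, 1.109, -0.083], TCP at [0.299, -0.605, 0.231] pointing down, gripper open.
Joint ranges: [-2.96, 2.96], [-0.34, 2.1], [-1.41, 1.46], [0.24, 2.44], [-1.37, 4.51], [0.17, 1.92], [-2.96, 2.96]. Speed limits (rad/s): [2.39, 2.39, 3.14, 3.14, 3.14, 3.14, 3.14].

## Interface

Orientations are given as a unit quaternion [w, x, y, z].
In Python, from station import * gives the robot as it stands.
- The arm moves only by the shell command python3 -m creep 'ROWS' [FORCE]. ROWS is JSON, a list of rows, each a list of 7 numbers: the gripper command: -1 is shut, 1 is fully open, values between are in proportion, then the shift along the world's x, y, z in mm, then the turn, a rotation vector about the world's x, y, z in rad. A call has 1 to 5 rows; each row shifts and turns the commanded pose from where the row before left it; what a row does not reach is not made up. A row lasts 1/8 s, in which the tool goes at most 62.5 mm and 10.7 degrees, less where a joint would pass 70% of its speed; a pose out of reach is approached as far as the arm can. A call is refused whole if a number of a shift passes 62.5 or a number of a turn 0.188, either way. A call with a gripper value outside its range is refused whole. The fingers move at their own pace and stop on an object; FORCE is the grip in N (left out, the last holds). Time passes only in rows, so rows that do not move let the fingers close. It gives the time, the measured TCP pose, the force, the opening and the grip force at its end, in the units of the state.
- get_obs(): the state, without advancing time (a new reading comes with each control period).
- read_camera(name): name is "scene" or "top" or "wrist"; returns (picture, depth): 400x640x3 uint8, red, green, blue; 400x640 float32, m along the optical axis (not along the pixel's ray), 0 where there is no reading.
- camera_params(name): a dict with "intrinsics" (3x3 intrinsics, pixels), "k1" (the pictures are not rectified: a ray, as slopes to the right and down, at radius r is drawn at 1 + k1 r^2 times it, then the intrinsics apply), "cam_to_world" (4x4, takes a point from camera to world coordinates); the wrist camera has in their place "mount" (4x4, takes a point from camera to tool coordinates, whose origin is the TCP and whose axes are the flange's). Camera axes: x right, y up, looking along -z (the intrinsics and any distortion apply to the point x, -y, -z); pixel columns grow to the right and rows downward; lengths in m; the calibration is good to about 2 mm. A picture is of the moment at which its call begins: read the wrist's pose just before it. camera_params takes no time and is no camera call.
- hand_in(): hands the job in; it is judged then, once.
The state is a dict: "t": time; "q": joint angles; "joint_vel": joint speeds; "joint_torque": joint torques, N m; "eef_pos": TCP position; "tool_rot": TCP orientation; "contact_force": force on the tool from outside, world axes, zero at the start; "torque": the same for the moment, N m; "gripper_width": opening from 0.0 (shut) to 1.0 (fully open); "grasp_force": force on a finger pad.
Only numpy, scipy, OpenCV 4.12 (cv2) and the standard library are available. Lean on these libraries where they do the work, as an engineer would, in place of code of your own. Each camera call takes 0.05 s, during which the arm holds its last target. There are 200 camera calls.

## Task

A colleague on a video call wants to check the printing roller before it is inked. Slide the ribbed sleeve down over the bare upright roller spindle until it sits fully home on the spindle's flange, let go of it, then take the spindle by its thin top pin, draw the loaded roller out of the wooden block and hold it up 15 cm straight in front of the camera dot of the propped-up phone, the middle of the sleeve on the camera's axis and the roller parallel to the phone's screen, leaning as the phone leans. Finish while holding it still there; do not bump the phone or its stand, and leave the plain sleeve, the white paint tube and the blue brush where they are.

Things in the scene. Friction and masses are not known exactly. Their poses are not given: they have to be found in the camera images.
- ribbed_sleeve: Grey sleeve with 18 straight ribs along its outside, standing upright on the bench, open at both ends: 56 mm high, 44 mm over the ribs, through bore 23.2 mm, about 70 g. Origin at its centre (28 mm above its lower end), z along its axis. The same either way up; any yaw does for a grasp.
- plain_sleeve: Smooth grey sleeve, 34 mm high, 44 mm outside, 23 mm bore, standing upright on the bench; not needed, to be left alone. Origin at its centre (17 mm above the bench). It and the ribbed sleeve may have changed places.
- spindle: Bare metal roller spindle, loose, upright in the block, 160 g. Origin on its axis on the flange's upper face (seat of the sleeve), 60 mm above the bench; z up along the axis: core 20 mm in diameter to z 54 mm, cone to z 60 mm, then the grip pin, 14 mm in diameter, to z 90 mm. Sleeve home: its top at z 56 mm. Below: flange 43 mm in diameter, 5 mm thick; lower journal 22 mm in diameter to z -50 mm.
- loading_block: Beech block, 90 x 90 mm, 55 mm high, fixed to the bench; origin under its centre. An upright blind socket in the middle of its top, 24 mm in diameter and 49 mm deep, takes the spindle's lower journal; the flange rests on the block's top. The spindle lifts straight out and is free after 45 mm.
- phone_stand: Folded aluminium stand, 78 mm wide, 110 mm deep, fixed to the bench, carrying a phone (73 x 147 x 10 mm, pale case) on end, screen towards the robot and leaning back 20 degrees; the phone's top is 174 mm above the bench. Origin under the base plate in its middle line, below the phone's foot; the screen looks towards -x.
- camera_dot (a point): Small camera dot at the top middle of the phone's screen, 165 mm above the bench. x points straight out of the screen (to the robot and 20 degrees up), z up along the screen's long edge (leans back 20 degrees), y across. The sleeve's centre is wanted at x = 150 mm, y = z = 0 in this frame, the spindle's z axis along this z.
- tube_white: White paint tube with a black cap, 106 x 38 x 20 mm, lying loose on the bench right of the phone; leave alone. Origin under its middle.
- brush_blue: Thin paint brush with a blue handle, 180 mm long, lying loose between the block and the sleeves; leave alone. Origin under its middle.
Mind the look-alikes: they are no part of the job. Leave any pink look-alike of the ribbed_sleeve alone.

How it is judged:
On the way, in this order (a step that is already met when the one before it is completed fails the run):
1. the ribbed sleeve sits fully home on the flange of the spindle, which still stands in the block, and the fingers have let go of the sleeve (z of ribbed_sleeve in the frame of spindle between 0.025 and 0.0305 m and horizontal distance between ribbed_sleeve and spindle below 0.004 m and horizontal distance between spindle and loading_block below 0.005 m and height (world z) of spindle below 0.064 m and contact force between the fingers and ribbed_sleeve below 0.1 N), for 0.2 s.
2. the loaded roller hangs clear of the block from the gripper (height (world z) of spindle above 0.11 m and contact force between spindle and loading_block below 0.1 N and contact force between the fingers and spindle above 1 N and z of ribbed_sleeve in the frame of spindle below 0.032 m), for 0.1 s.
At the end, for the whole second after the job is handed in: Spindle held by the fingers at its pin, still, clear of block and phone; ribbed sleeve home on the flange within 4 mm, its centre 120 to 180 mm straight out from the camera dot, within 20 mm of the camera's axis across and along the screen; roller parallel to screen's long edge within 0.14 rad (x of ribbed_sleeve in the frame of camera_dot between 0.12 and 0.18 m and y of ribbed_sleeve in the frame of camera_dot between -0.02 and 0.02 m and z of ribbed_sleeve in the frame of camera_dot between -0.02 and 0.02 m and angle between the z axis of spindle and the z axis of camera_dot, either way round below 0.14 rad and z of ribbed_sleeve in the frame of spindle between 0.025 and 0.032 m and distance between ribbed_sleeve and spindle below 0.033 m and contact force between the fingers and spindle above 1 N and contact force between spindle and loading_block below 0.1 N and contact force between each of spindle, ribbed_sleeve and phone_stand below 0.1 N and linear speed of spindle below 0.03 m/s and angular speed of spindle below 0.3 rad/s and z of the grasp point in the frame of spindle above 0.06 m); the arm keeps its last pose, push and grip.
It fails at once if the phone or its stand was bumped (contact force between phone_stand and anything else above 1 N).
It fails at once if the plain sleeve was moved more than 2 cm (distance of plain_sleeve from where it was at the start of the episode above 0.02 m).
It fails at once if the paint tube or the brush was moved more than 3 cm (distance of any of tube_white, brush_blue from where it was at the start of the episode above 0.03 m).
It also fails if it takes over 54 s, if anything falls off the work surface, if the arm or the gripper's body presses on something with over 40 N, if the wrist force passes 120 N, or if a joint passes its speed limit or range.

## Working session

There is one attempt and no reset: what is moved stays moved. The work goes in short steps, Python scripts to look and compute and a shell command to move; the robot and the scene stay as the last step left them, time stands still between calls to the robot, and variables do not carry over. Pictures are saved under pics/ and viewed, at most 10 in all, crops included, and the job is handed in when it is done.

```bash
mkdir -p pics; ls
cat > h.py <<'E'
from station import *
import numpy as np, cv2
def T(name,obs=None):
    p=camera_params(name)
    if 'cam_to_world' in p: return p,np.array(p['cam_to_world'])
    from scipy.spatial.transform import Rotation as R
    M=np.eye(4); w,x,y,z=obs['tool_rot']; M[:3,:3]=R.from_quat([x,y,z,w]).as_matrix(); M[:3,3]=obs['eef_pos']
    return p,M@np.array(p['mount'])
def cloud(name,d,obs=None):
    p,M=T(name,obs); K=np.array(p['intrinsics']); h,w=d.shape
    u,v=np.meshgrid(np.arange(w),np.arange(h))
    pts=np.stack([u,v],-1).reshape(-1,1,2).astype(float)
    s=cv2.undistortPoints(pts,K,np.array([p['k1'],0,0,0.])).reshape(h,w,2)
    P=np.stack([s[...,0]*d,-s[...,1]*d,-d],-1)
    return P@M[:3,:3].T+M[:3,3]
E
python3 - <<'E'
from h import *
o=get_obs();print(o)
for n in ('scene','top','wrist'):
    i,d=read_camera(n); cv2.imwrite(f'pics/{n}0.png',i[...,::-1]); np.save(f'{n}0.npy',d)
    print(n,camera_params(n),(d>0).mean())
E
```

```text
pics
{'t': 0.0, 'q': array([ 1.00390462,  0.47779885,  0.02230059,  1.55647051, -0.01151584,
        1.10927053, -0.08309817]), 'joint_vel': array([-3.06308167e-04, -1.65411957e-04, -4.31403772e-04,  4.07780750e-04,
       -1.21067788e-03, -1.63962756e-04,  6.38079825e-05]), 'joint_torque': array([ 7.12628753e-04, -5.96447539e+01,  1.60817306e+00, -2.81197947e+01,
        1.24863055e-02,  9.34629614e-03, -3.25514415e-07]), 'eef_pos': array([ 0.29868276, -0.60465748,  0.23031773]), 'tool_rot': array([-8.73015979e-04,  9.73797754e-01,  2.27413952e-01, -2.56921325e-04]), 'contact_force': array([-0.09593371, -0.06672537, -0.54117859]), 'torque': array([-0.04857469, -0.01341938,  0.0348324 ]), 'grasp_force': 0.0, 'gripper_width': 0.9987405185968089}
scene {'intrinsics': array([[414.29977734,   0.        , 311.44095712],
       [  0.        , 414.29977734, 199.42024972],
       [  0.        ,   0.        ,   1.        ]]), 'k1': -0.07902162294516078, 'cam_to_world': array([[-0.6644958 ,  0.56898136, -0.48446419,  0.18174968],
       [-0.74728952, -0.50427041,  0.43274672,  0.41168282],
   
[... 473 characters left out ...]
      [-0.03100312,  0.15962682,  0.98669047,  0.97810054],
       [ 0.        ,  0.        ,  0.        ,  1.        ]])} 0.996125
wrist {'intrinsics': array([[342.08761877,   0.        , 322.97022557],
       [  0.        , 342.08761877, 201.85696352],
       [  0.        ,   0.        ,   1.        ]]), 'k1': -0.06649696246786356, 'mount': array([[-2.81265104e-04,  9.52961368e-01,  3.03091656e-01,
         7.79336002e-02],
       [ 9.99999959e-01,  2.52807073e-04,  1.33127116e-04,
         6.82051888e-04],
       [ 5.02412845e-05,  3.03091681e-01, -9.52961400e-01,
        -1.43646292e-01],
       [ 0.00000000e+00,  0.00000000e+00,  0.00000000e+00,
         1.00000000e+00]])} 0.99590234375
```

View pics/scene0.png

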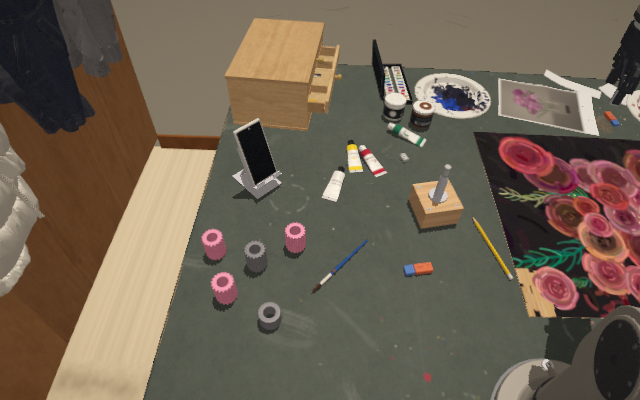

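View pics/top0.png

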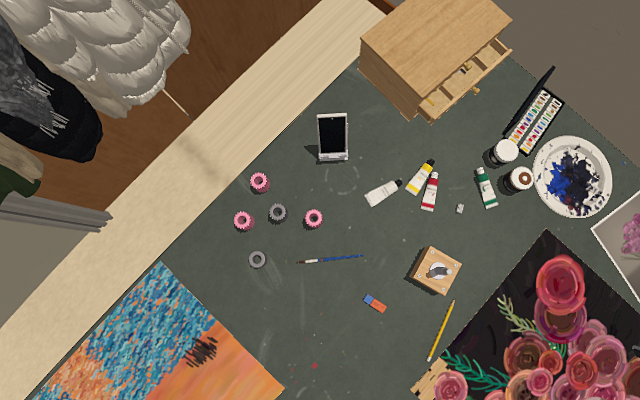

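The ribbed grey sleeve is at top (278,213), surrounded by three pink ones. The plain sleeve is at (257,260), the spindle at about (438,270) and the phone at (332,137). Next I'll measure them with depth.

```bash
python3 - <<'E'
from h import *
for n,seeds in (('top',dict(rib=(278,213),plain=(257,260),p1=(260,182),p2=(243,220),p3=(314,218),block=(420,285))),('scene',dict(rib=(256,257),plain=(269,315),p1=(214,243),p2=(224,288),p3=(295,237),block=(430,212)))):
    d=np.load(n+'0.npy'); im=cv2.imread(f'pics/{n}0.png'); P=cloud(n,d)
    for k,(u,v) in seeds.items():
        r=45 if k=='block' else 22
        Q=P[v-r:v+r,u-r:u+r].reshape(-1,3)
        zs=Q[:,2]
        if k=='block':
            for lo,hi in((.045,.0585),(.062,.15)):
                S=Q[(zs>lo)&(zs<hi)]; (c,s,a)=cv2.minAreaRect(S[:,:2].astype(np.float32)*1000); print(n,k,lo,len(S),c,s,a,S.mean(0).round(4),S.max(0).round(4))
            S=Q[(zs>.13)];print(' pin',len(S),S.mean(0).round(4),np.median(S,0).round(4))
            continue
        c0=P[v-12:v+12,u-12:u+12].reshape(-1,3); h=np.percentile(c0[:,2],95)
        c0=np.median(c0[c0[:,2]>h-.01],0)
        S=Q[(zs>h-.006)&(np.hypot(*(Q[:,:2]-c0[:2]).T)<.032)]
        (c,rr)=cv2.minEnclosingCircle(S[:,:2].astype(np.float32)*1000)
        print(n,k,'top',round(float(h),4),len(S),c,rr,S.mean(0).round(4))
    # phone: plane
    u,v=(332,135) if n=='top' else (257,152)
    Q=P[v-12:v+12,u-8:u+8].reshape(-1,3);c=Q.mean(0);w=np.linalg.svd(Q-c)[2][2];w*=-np.sign(w[0]);print('screen',c.round(4),w.round(4),'yaw',np.arctan2(w[1],-w[0]))
    # high phone points
    r=60;A=P[max(v-r,0):v+r,u-45:u+45].reshape(-1,3);A=A[(A[:,2]>.12)&(A[:,2]<.185)&(np.hypot(*(A-c)[:,:2].T)<.09)]
    print('phone',A.min(0),A.max(0)); B=A[A[:,2]>A[:,2].max()-.012];print(len(B),B.mean(0),B.min(0),B.max(0))
E
python3 - <<'E'
import cv2
a=cv2.imread('pics/top0.png'); b=cv2.imread('pics/scene0.png')
x=cv2.resize(a[100:170,300:370],(400,400),interpolation=2); y=cv2.resize(b[110:200,220:290][:90],(400,514),interpolation=2)[:400]
cv2.imwrite('pics/c0.png',cv2.hconcat([x,y]))
E
```

```text
top rib top 0.057 156 (609.0856323242188, 181.75485229492188) 22.089262008666992 [0.609  0.1817 0.0554]
top plain top 0.0358 159 (491.302978515625, 240.4246826171875) 22.254671096801758 [0.4914 0.2398 0.0341]
top p1 top 0.0567 155 (692.160400390625, 232.871337890625) 22.896804809570312 [0.6921 0.2318 0.0552]
top p2 top 0.0569 159 (589.8029174804688, 274.63397216796875) 22.65865707397461 [0.5901 0.2745 0.0554]
top p3 top 0.0573 158 (590.94580078125, 89.26641845703125) 21.976730346679688 [0.5905 0.089  0.0554]
top block 0.045 1100 (449.782958984375, -216.92633056640625) (92.42494201660156, 92.02976989746094) 56.980186462402344 [ 0.4504 -0.2142  0.055 ] [ 0.5108 -0.1552  0.0585]
top block 0.062 112 (451.90789794921875, -216.0207977294922) (28.4730167388916, 29.929916381835938) 59.126522064208984 [ 0.45   -0.2112  0.1106] [ 0.463  -0.1961  0.15  ]
 pin 71 [ 0.4606 -0.1207  0.4509] [ 0.4526 -0.2101  0.1507]
screen [0.7896 0.0369 0.1139] [-0.0295 -0.9996 -0.004 ] yaw -1.5413056748917326
phone [ 0.79260252 -0.00203736  0.1200941 ] [0.82293434 0.07214303 0.1750537 ]
172 [0.81575817 0.0362651
[... 572 characters left out ...]
63414764404297 [0.5912 0.093  0.0552]
scene block 0.045 1049 (450.90234375, -214.24542236328125) (93.6590347290039, 94.65135192871094) 57.67384719848633 [ 0.4468 -0.2051  0.0543] [ 0.5129 -0.1522  0.0585]
scene block 0.062 261 (447.0430908203125, -211.24647521972656) (35.943870544433594, 18.512683868408203) 57.53324508666992 [ 0.4484 -0.2089  0.1041] [ 0.4635 -0.1963  0.1496]
 pin 84 [0.3565 0.0042 0.3566] [ 0.4454 -0.2085  0.1485]
screen [0.7876 0.0399 0.1136] [-0.6115 -0.784  -0.1066] yaw -0.9083584908499598
phone [0.79411165 0.0011265  0.12013904] [0.82562551 0.07743355 0.17552178]
178 [0.81617195 0.04033586 0.16965538] [0.81006232 0.00303303 0.16354871] [0.82562551 0.07489217 0.17552178]
```

View pics/c0.png

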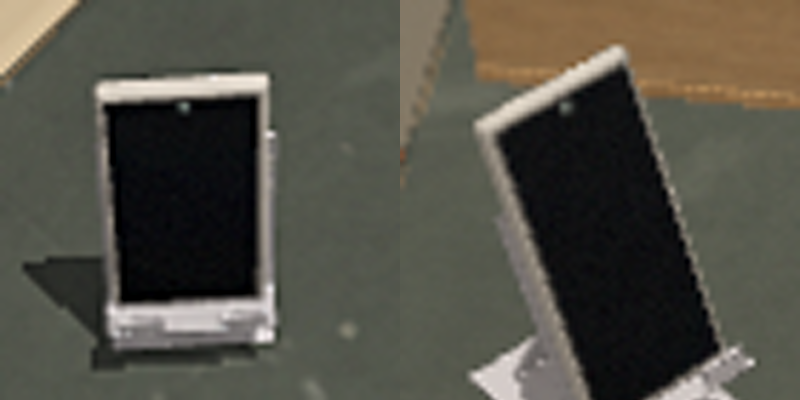

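Rib sleeve is at about (0.609, 0.183) and the spindle at about (0.449, -0.214); both agree with the given heights and sizes. I'll move over the block first for a close wrist look while closing axis turns to world x.

```bash
python3 -m creep '[[1,21,50,15,0,0,0.15],[1,21,50,15,0,0,0.15],[1,21,50,10,0,0,0.15],[1,21,50,10,0,0,0.15],[1,21,50,10,0,0,0.15]]'
python3 -m creep '[[1,21,50,10,0,0,0.15],[1,21,50,0,0,0,0.15],[1,0,-20,0,0,0,0.06],[1,0,0,0,0,0,0]]'
cat >> h.py <<'E'
def proj(name,X,obs=None):
    p,M=T(name,obs); X=np.atleast_2d(X); C=(X-M[:3,3])@M[:3,:3]; s=C[:,:2]/-C[:,2:]; s[:,1]*=-1
    r2=(s**2).sum(1,keepdims=True); s=s*(1+p['k1']*r2); K=np.array(p['intrinsics']); return s*K[0,0]+K[:2,2]
def ray(name,u,v,obs=None):
    p,M=T(name,obs);K=np.array(p['intrinsics']);s=cv2.undistortPoints(np.array([[[u,v]]],float),K,np.array([p['k1'],0,0,0.])).ravel()
    d=M[:3,:3]@[s[0],-s[1],-1]; return M[:3,3],d/np.linalg.norm(d)
def atz(name,u,v,z,obs=None):
    o,d=ray(name,u,v,obs); return o+d*(z-o[2])/d[2]
E
python3 - <<'E'
from h import *
import pickle
o=get_obs(); i,d=read_camera('wrist'); cv2.imwrite('pics/w1.png',i[...,::-1]); pickle.dump((o,d),open('w1.pkl','wb'))
print(o['eef_pos'],o['tool_rot'],o['q'])
P=cloud('wrist',d,o); print('bench z',np.median(P[...,2]))
near=np.hypot(P[...,0]-.45,P[...,1]+.214)<.06
for lo,hi in((.05,.0575),(.0575,.063),(.125,.145),(.145,.156)):
    m=near&(P[...,2]>lo)&(P[...,2]<hi); Q=P[m]; print(lo,len(Q)); 
    if len(Q)>5: print(Q.mean(0),cv2.minEnclosingCircle(Q[:,:2].astype(np.float32)*1000),cv2.minAreaRect(Q[:,:2].astype(np.float32)*1000))
print('proj', proj('wrist',[[.449,-.2145,.15],[.449,-.2145,.06]],o))
# dot
(a,da),(b,db)=ray('top',332.0,118.55),ray('scene',249.05,128.7)
t=np.linalg.lstsq(np.c_[da,-db],b-a,rcond=None)[0]; print('dot',a+da*t[0],b+db*t[1])
for n,c in(('top',(332.0,118.55)),('scene',(249.05,128.7))): print(n,atz(n,*c,.165))
for n,L,Rr in (('top',(97,87),(268,78)),('scene',(76,130),(224,46))):
    ox,oy=(300,100) if n=='top' else (220,110)
    l=atz(n,ox+L[0]*.175,oy+L[1]*.175,.173); r=atz(n,ox+Rr[0]*.175,oy+Rr[1]*.175,.173); print(n,l,r,np.linalg.norm(l-r),'yaw',np.degrees(np.arctan2(l[1]-r[1],l[0]-r[0]))-90)
E
```

```text
t: 0.78
eef_pos: [0.4043, -0.3534, 0.2915]
tool_rot: [-0.0, 0.821, 0.57, -0.0]
contact_force: [0.8, -0.7, 0.4]
gripper_width: 0.999
grasp_force: 0.0
t: 1.27
eef_pos: [0.4455, -0.2761, 0.301]
tool_rot: [-0.0, 0.709, 0.706, -0.0]
contact_force: [0.3, -0.2, -0.5]
gripper_width: 1.003
grasp_force: 0.0
[ 0.44549497 -0.27610919  0.30104731] [-1.28094924e-04  7.08595949e-01  7.05614381e-01 -3.31377800e-04] [ 0.71955772  0.18560204 -0.32521736  1.80849127  0.06497004  1.15828818
  0.36922601]
bench z 0.0034510145815014326
0.05 5265
[ 0.45089612 -0.21380372  0.0560137 ] ((449.9982604980469, -214.0230255126953), 59.88242721557617) ((451.0930480957031, -215.70046997070312), (90.58714294433594, 89.79041290283203), 58.11651611328125)
0.0575 1049
[ 0.4510188  -0.21447991  0.06041475] ((450.7043151855469, -215.43881225585938), 58.20283889770508) ((450.8456115722656, -215.84637451171875), (88.53826141357422, 87.45146179199219), 58.012054443359375)
0.125 8
[ 0.44764519 -0.21069917  0.13612532] ((448.580810546875, -212.17605590820312), 5.523464679718018) ((447.9515380859375, -211.03688049316406), (11.046730041503906, 2.6029105186462402), 28.916688919067383)
0.145 226
[ 0.45058332 -0.21575264  0.15069988] ((450.6166076660156, -215.86038208007812), 7.007493019104004) ((450.52593994140625, -215.888916015625), (13.50860595703125, 13.54393196105957), 45.89994812011719)
proj [[326.20818636 112.90169734]
 [325.47710968 108.43045068]]
dot [0.81214311 0.0347223  0.16250375] [0.81322993 0.03585444 0.16293794]
top [0.81112696 0.03474046 0.165     ]
scene [0.81106227 0.03714454 0.165     ]
top [0.81744074 0.06966584 0.173     ] [ 8.18769697e-01 -3.53958985e-04  1.73000000e-01] 0.07003241104191407 yaw 1.0873276168069452
scene [0.81459609 0.07594196 0.173     ] [0.81767796 0.00297841 0.173     ] 0.07302860412988228 yaw 2.41865422279011
```

View pics/w1.png

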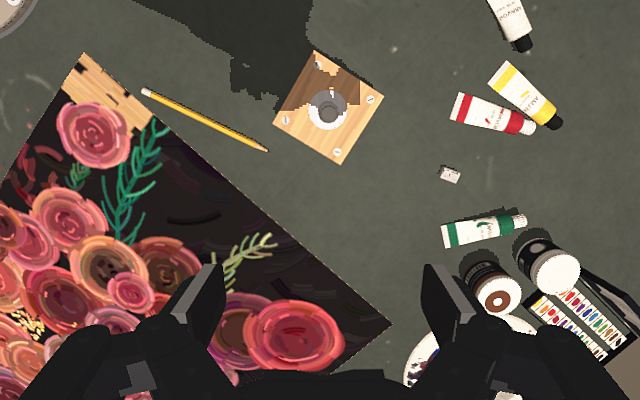

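The wrist camera puts the pin centre at (0.4506, -0.2158), top at z 0.150, with r = 7.0 mm. It sits at pixel (328,106), concentric with the block. Next, the same kind of look at the sleeve.

```bash
python3 -m creep '[[1,20,50,0,0,0,0],[1,20,50,0,0,0,0],[1,20,50,0,0,0,0],[1,20,50,0,0,0,0],[1,20,50,0,0,0,0]]'
python3 -m creep '[[1,20,50,0,0,0,0],[1,20,50,0,0,0,0],[1,20,45,0,0,0,0],[1,0,0,0,0,0,0]]'
cat > see.py <<'E'
from h import *
import sys
x,y,h=map(float,sys.argv[1:4]); n=sys.argv[4]
o=get_obs(); i,d=read_camera('wrist'); cv2.imwrite(f'pics/{n}.png',i[...,::-1])
print(o['eef_pos'],o['tool_rot'],o['q'].round(3),o['contact_force'])
P=cloud('wrist',d,o); m=(np.hypot(P[...,0]-x,P[...,1]-y)<.035)&(abs(P[...,2]-h)<.006); Q=P[m]
print(len(Q),Q.mean(0),cv2.minEnclosingCircle(Q[:,:2].astype(np.float32)*1000))
E
python3 see.py .609 .183 .056 w2
```

```text
t: 1.95
eef_pos: [0.546, -0.024, 0.3012]
tool_rot: [-0.0, 0.709, 0.705, -0.0]
contact_force: [0.9, -0.4, -0.6]
gripper_width: 1.001
grasp_force: 0.0
t: 2.45
eef_pos: [0.6057, 0.1247, 0.3007]
tool_rot: [-0.001, 0.706, 0.708, 0.001]
contact_force: [-0.0, -0.5, -0.2]
gripper_width: 1.001
grasp_force: 0.0
[0.60565228 0.12466796 0.30074461] [-1.43227476e-03  7.06213424e-01  7.07997274e-01  6.38433310e-04] [ 0.109  0.382 -0.549  1.584  0.204  1.234 -0.473] [-0.02672469 -0.54081386 -0.15323123]
836 [0.61138047 0.18359654 0.05671881] ((610.8648071289062, 183.36636352539062), 22.393146514892578)
```

```bash
python3 -m creep '[[1,5.4,30,-20,0,0,0],[1,0,29,-40,0,0,0],[1,0,0,-55,0,0,0],[1,0,0,-30,0,0,0],[1,0,0,0,0,0,0]]'; python3 see.py .611 .1835 .056 w3
```

```text
t: 3.12
eef_pos: [0.6097, 0.1758, 0.1537]
tool_rot: [-0.001, 0.709, 0.705, -0.003]
contact_force: [0.7, -0.2, -0.1]
gripper_width: 0.997
grasp_force: 0.0
[0.6096592  0.17579852 0.15372928] [-0.0008363   0.70887603  0.70532662 -0.00290508] [-0.004  0.545 -0.518  1.696  0.312  0.99  -0.64 ] [ 0.71654433 -0.1787832  -0.13227583]
1938 [0.61079011 0.18491667 0.05629099] ((610.845947265625, 183.84933471679688), 22.26622772216797)
```

View pics/w3.png

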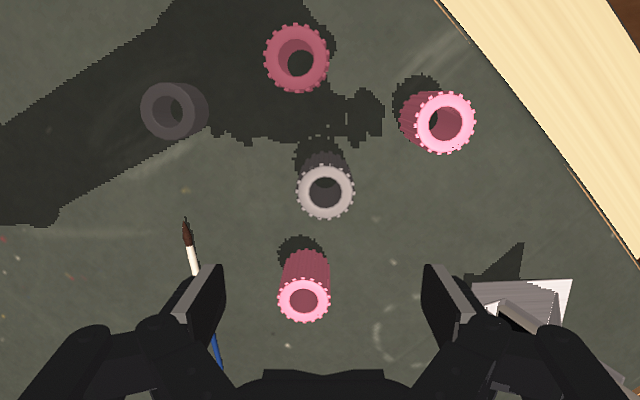

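The grey ribbed sleeve is centred between the open fingers' columns at (325,190). I'll descend onto it and grip.

```bash
python3 -m creep '[[1,1,8,-20,0,0,0],[1,0,0,-35,0,0,0],[1,0,0,-35,0,0,0],[1,0,0,-25,0,0,0],[1,0,0,0,0,0,0]]'; python3 see.py .611 .184 .056 w4
```

```text
t: 3.8
eef_pos: [0.6114, 0.1866, 0.04]
tool_rot: [-0.001, 0.708, 0.706, -0.001]
contact_force: [-0.7, 0.3, 0.7]
gripper_width: 1.0
grasp_force: 0.0
[0.61139928 0.18663291 0.03995108] [-5.84153495e-04  7.07815902e-01  7.06395807e-01 -1.12776836e-03] [-0.063  0.688 -0.462  1.751  0.405  0.801 -0.722] [-0.70748847  0.2723098   0.71196878]
5680 [0.6111835  0.18585044 0.0560698 ] ((610.797119140625, 183.6747283935547), 22.66478157043457)
```

```bash
python3 -m creep '[[1,0,-3,-16,0,0,0],[1,0,0,0,0,0,0],[-1,0,0,0,0,0,0],[-1,0,0,0,0,0,0],[-1,0,0,0,0,0,0]]' 35;  python3 -m creep '[[-1,0,0,0,0,0,0],[-1,0,0,0,0,0,0],[-1,0,0,0,0,0,0],[-1,0,0,0,0,0,0]]'; python3 see.py .611 .184 .056 w5
```

```text
t: 4.47
eef_pos: [0.6127, 0.184, 0.026]
tool_rot: [0.0, 0.708, 0.706, 0.0]
contact_force: [-0.6, -0.3, 3.8]
gripper_width: 0.507
grasp_force: 35.5
t: 4.97
eef_pos: [0.6127, 0.184, 0.026]
tool_rot: [0.0, 0.708, 0.706, 0.0]
contact_force: [-1.2, -0.5, 5.9]
gripper_width: 0.505
grasp_force: 35.5
[0.61269347 0.18401616 0.02599939] [2.21414275e-04 7.07806218e-01 7.06406515e-01 3.81299344e-04] [-0.065  0.706 -0.453  1.757  0.418  0.774 -0.728] [-1.20035961 -0.45498908  5.93951104]
8294 [0.6127079  0.18657261 0.0560986 ] ((611.5977783203125, 190.2703399658203), 33.84284210205078)
```

Gripped at 43 mm opening. Lifting it and carrying it over to the spindle.

```bash
python3 -m creep '[[-1,0,0,15,0,0,0],[-1,0,0,45,0,0,0],[-1,0,0,55,0,0,0],[-1,0,0,55,0,0,0],[-1,0,0,55,0,0,0]]';  python3 -m creep '[[-1,-10,-25,0,0,0,0],[-1,-18,-45,0,0,0,0],[-1,-18,-45,0,0,0,0],[-1,-18,-45,0,0,0,0],[-1,-18,-45,0,0,0,0]]';  python3 -m creep '[[-1,-18,-45,0,0,0,0],[-1,-18,-45,0,0,0,0],[-1,-18,-45,0,0,0,0],[-1,-10,-25,0,0,0,0],[-1,0,0,0,0,0,0]]'; python3 see.py .451 -.2158 .15 w6
```

```text
t: 5.65
eef_pos: [0.612, 0.1837, 0.2528]
tool_rot: [0.0, 0.708, 0.706, 0.0]
contact_force: [1.0, -0.3, -0.7]
gripper_width: 0.511
grasp_force: 35.9
t: 6.28
eef_pos: [0.5295, -0.0225, 0.2509]
tool_rot: [0.0, 0.708, 0.706, 0.0]
contact_force: [0.1, 0.2, 0.2]
gripper_width: 0.509
grasp_force: 35.9
t: 6.9
eef_pos: [0.4652, -0.1834, 0.2507]
tool_rot: [0.0, 0.709, 0.705, -0.0]
contact_force: [1.0, 0.5, -1.3]
gripper_width: 0.509
grasp_force: 35.9
[ 0.46520458 -0.18341646  0.25073077] [ 2.76558221e-04  7.09379693e-01  7.04826407e-01 -3.30583116e-04] [ 0.635  0.199 -0.436  1.919  0.098  1.043  0.15 ] [ 1.04174885  0.52045694 -1.25636143]
0 [nan nan nan] ((0.0, 0.0), 0.0)see.py:7: RuntimeWarning: Mean of empty slice.
  print(len(Q),Q.mean(0),cv2.minEnclosingCircle(Q[:,:2].astype(np.float32)*1000))
  ret = um.true_divide(
```

View pics/w6.png

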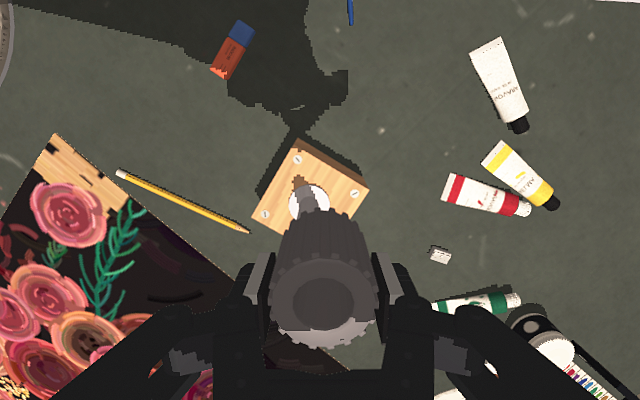

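The sleeve hangs upright in the fingers, top face around (320,295), and the spindle pin shows behind it at about (308,190). I still need (-14.6, -32.4) mm to be over it.

```bash
python3 -m creep '[[-1,-8,-18,0,0,0,0],[-1,-6.6,-14.4,0,0,0,0],[-1,0,0,0,0,0,0],[-1,0,0,0,0,0,0]]'
python3 - <<'E'
from h import *
o=get_obs(); i,d=read_camera('wrist'); cv2.imwrite('pics/w7.png',i[...,::-1]);e=o['eef_pos'];print(e,o['tool_rot'])
P=cloud('wrist',d,o); 
m=(abs(P[...,2]-e[2]-.03)<.004)&(np.hypot(P[...,0]-e[0],P[...,1]-e[1])<.024); Q=P[m]
print(len(Q),Q.mean(0),Q.min(0),Q.max(0),cv2.minEnclosingCircle(Q[:,:2].astype(np.float32)*1000))
E
```

```text
t: 7.45
eef_pos: [0.4522, -0.2127, 0.2504]
tool_rot: [-0.0, 0.707, 0.707, 0.0]
contact_force: [0.2, 0.7, -0.8]
gripper_width: 0.505
grasp_force: 35.9
[ 0.45218365 -0.21268003  0.25038729] [-5.10330641e-05  7.07474921e-01  7.06738387e-01  2.91548438e-04]
6849 [ 0.45250669 -0.21098577  0.28078039] [ 0.43040272 -0.23539534  0.27638955] [ 0.47468936 -0.19063226  0.28437062] ((452.1640625, -212.6541748046875), 23.962169647216797)
```

```bash
python3 -m creep '[[-1,-1.8,-3.1,-10,0,0,0],[-1,0,0,-25,0,0,0],[-1,0,0,-30,0,0,0],[-1,0,0,-20,0,0,0],[-1,0,0,0,0,0,0]]'; python3 -m creep '[[-1,0,0,-10,0,0,0],[-1,0,0,-3,0,0,0],[-1,0,0,0,0,0,0]]'
```

```text
t: 8.12
eef_pos: [0.4486, -0.216, 0.1635]
tool_rot: [-0.002, 0.708, 0.707, -0.001]
contact_force: [-0.9, 1.1, -0.1]
gripper_width: 0.508
grasp_force: 35.9
t: 8.5
eef_pos: [0.45, -0.2168, 0.1524]
tool_rot: [0.0, 0.708, 0.706, 0.0]
contact_force: [-0.0, 0.5, -0.8]
gripper_width: 0.507
grasp_force: 35.9
```

```bash
python3 -m creep '[[-1,0.6,1,-4,0,0,0],[-1,0,0,-6,0,0,0],[-1,0,0,-5,0,0,0],[-1,0,0,0,0,0,0]]'; python3 -m creep '[[-1,0,0,-6,0,0,0],[-1,0,0,-6,0,0,0],[-1,0,0,0,0,0,0]]'
```

```text
t: 9.0
eef_pos: [0.4502, -0.2156, 0.1368]
tool_rot: [-0.0, 0.708, 0.706, -0.0]
contact_force: [0.0, 0.6, -0.9]
gripper_width: 0.504
grasp_force: 35.9
t: 9.38
eef_pos: [0.4501, -0.2155, 0.1247]
tool_rot: [-0.001, 0.708, 0.706, -0.0]
contact_force: [-0.5, 0.1, -0.3]
gripper_width: 0.511
grasp_force: 35.9
```

It is over the core with no side force, so I'll continue down.

```bash
python3 -m creep '[[-1,0,0,-9,0,0,0],[-1,0,0,-9,0,0,0],[-1,0,0,-9,0,0,0],[-1,0,0,-6,0,0,0],[-1,0,0,0,0,0,0]]'; python3 -m creep '[[-1,0,0,-3,0,0,0],[-1,0,0,0,0,0,0]]'
```

```text
t: 10.0
eef_pos: [0.4502, -0.2155, 0.0917]
tool_rot: [-0.001, 0.708, 0.706, -0.0]
contact_force: [0.7, -0.8, -0.4]
gripper_width: 0.504
grasp_force: 35.9
t: 10.25
eef_pos: [0.4506, -0.2157, 0.0893]
tool_rot: [0.0, 0.708, 0.706, 0.0]
contact_force: [0.1, -0.4, -1.5]
gripper_width: 0.51
grasp_force: 35.9
```

```bash
python3 -m creep '[[-0.3,0,0,-1,0,0,0],[0.2,0,0,0,0,0,0],[0.6,0,0,0,0,0,0],[1,0,0,0,0,0,0],[1,0,0,0,0,0,0]]'; python3 -m creep '[[1,0,0,20,0,0,0],[1,0,0,40,0,0,0],[1,0,0,50,0,0,0],[1,0,-30,20,0,0,0],[1,0,-30,0,0,0,0]]'; python3 -m creep '[[1,0,0,0,0,0,0]]'; python3 see.py .451 -.2158 .15 w8; python3 see.py .451 -.2158 .116 w8
```

```text
t: 10.88
eef_pos: [0.4506, -0.2157, 0.0883]
tool_rot: [0.0, 0.708, 0.706, 0.0]
contact_force: [1.4, 0.6, 0.1]
gripper_width: 0.997
grasp_force: 0.0
t: 11.5
eef_pos: [0.4518, -0.2768, 0.2207]
tool_rot: [0.002, 0.708, 0.707, 0.0]
contact_force: [0.6, -0.1, 0.3]
gripper_width: 1.002
grasp_force: 0.0
t: 11.62
eef_pos: [0.4499, -0.2783, 0.2185]
tool_rot: [0.0, 0.709, 0.705, -0.0]
contact_force: [-0.5, 0.5, 0.5]
gripper_width: 0.997
grasp_force: 0.0
[ 0.44993567 -0.27827024  0.21846535] [ 4.45786901e-04  7.09271546e-01  7.04935164e-01 -2.99759551e-04] [ 0.752  0.277 -0.377  1.897  0.122  0.989  0.316] [-0.45520323  0.52385257  0.45678749]
413 [ 0.45091066 -0.21568665  0.15080736] ((450.6473388671875, -215.82777404785156), 7.002344608306885)
[ 0.45017521 -0.27641343  0.21815499] [-1.34944951e-04  7.08533294e-01  7.05677372e-01 -1.13958970e-05] [ 0.751  0.277 -0.378  1.898  0.121  0.989  0.315] [ 0.45891944  0.4085022  -0.64938383]
2260 [ 0.45117414 -0.21519718  0.11672662] ((451.3153991699219, -216.10789489746094), 22.145753860473633)
```

View pics/w8.png

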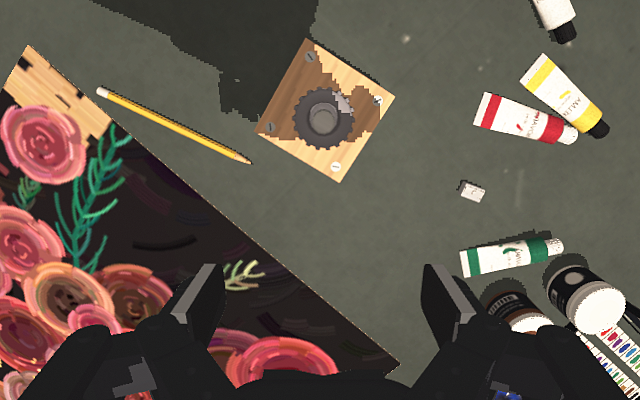

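The sleeve is home: its top is at z 0.1167 (0.116 expected) and concentric at (325,118). Now I'll take the pin.

```bash
python3 -m creep '[[1,0.5,30,0,0,0,0],[1,0,30.5,0,0,0,0],[1,0,0,-25,0,0,0],[1,0,0,-25,0,0,0],[1,0,0,0,0,0,0]]'; python3 -m creep '[[1,0,0,-25,0,0,0],[1,0,0,-15,0,0,0],[1,0,0,0,0,0,0]]'
```

```text
t: 12.35
eef_pos: [0.4497, -0.2135, 0.1667]
tool_rot: [-0.002, 0.707, 0.707, -0.001]
contact_force: [0.6, -0.3, -0.1]
gripper_width: 1.003
grasp_force: 0.0
t: 12.72
eef_pos: [0.4506, -0.2148, 0.1279]
tool_rot: [-0.001, 0.708, 0.707, -0.0]
contact_force: [0.4, 0.1, 0.4]
gripper_width: 0.998
grasp_force: 0.0
```

```bash
python3 -m creep '[[0,0,-1,-7,0,0,0],[0,0,0,0,0,0,0],[-1,0,0,0,0,0,0],[-1,0,0,0,0,0,0],[-1,0,0,0,0,0,0]]' 80; python3 -m creep '[[-1,0,0,0,0,0,0],[-1,0,0,0,0,0,0],[-1,0,0,0,0,0,0]]'
```

```text
t: 13.35
eef_pos: [0.451, -0.2164, 0.1218]
tool_rot: [0.0, 0.708, 0.706, -0.0]
contact_force: [-2.2, -0.3, 4.6]
gripper_width: 0.13
grasp_force: 78.0
t: 13.72
eef_pos: [0.4509, -0.2163, 0.1217]
tool_rot: [0.0, 0.708, 0.706, -0.0]
contact_force: [-2.1, -0.3, 5.3]
gripper_width: 0.129
grasp_force: 78.0
```

Pin gripped. I'll draw straight up.

```bash
python3 -m creep '[[-1,0,0,8,0,0,0],[-1,0,0,15,0,0,0],[-1,0,0,20,0,0,0],[-1,0,0,20,0,0,0],[-1,0,0,20,0,0,0]]' 110; python3 -m creep '[[-1,0,0,30,0,0,0],[-1,0,0,30,0,0,0],[-1,0,0,30,0,0,0],[-1,0,0,0,0,0,0]]'
python3 - <<'E'
from h import *
i,d=read_camera('scene'); P=cloud('scene',d); e=get_obs()['eef_pos']; 
m=(np.hypot(P[...,0]-e[0],P[...,1]-e[1])<.05)&(P[...,2]>.08); v,u=np.where(m); print(u.min(),u.max(),v.min(),v.max())
c=i[max(v.min()-20,0):v.max()+30,max(u.min()-40,0):u.max()+40,::-1]; s=min(5,590/c.shape[0],790/c.shape[1]); cv2.imwrite('pics/s9.png',cv2.resize(c,None,fx=s,fy=s,interpolation=2))
E
```

```text
t: 14.35
eef_pos: [0.4511, -0.2161, 0.2058]
tool_rot: [0.0, 0.708, 0.706, 0.0]
contact_force: [0.4, -0.1, -1.9]
gripper_width: 0.117
grasp_force: 107.4
t: 14.85
eef_pos: [0.4525, -0.2165, 0.2972]
tool_rot: [0.003, 0.708, 0.706, 0.001]
contact_force: [-0.3, 0.1, -2.7]
gripper_width: 0.12
grasp_force: 107.5
447 530 0 155
```

View pics/s9.png

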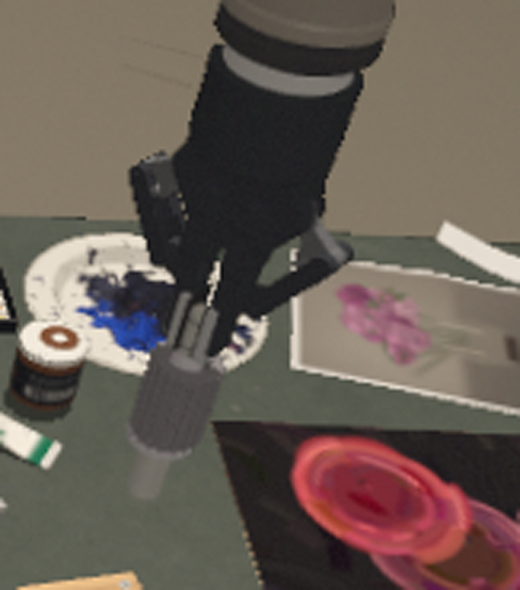

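The loaded roller hangs straight from the fingers, clear of the block and with the sleeve on its flange. I'll carry it towards the phone and tilt it.

```bash
python3 -m creep '[[-1,15,16,0,0,0,0],[-1,28,30,0,0,0,0],[-1,28,30,0,0,0,0],[-1,28,30,0,0,0,0],[-1,28,30,0,0,0,0]]'; python3 -m creep '[[-1,28,30,0,0,0,0],[-1,28,30,0,0,0.05,0],[-1,20,22,0,-0.002,0.07,0],[-1,10,14,0,-0.002,0.08,0],[-1,0,0,0,-0.002,0.08,0]]'; python3 -m creep '[[-1,0,0,0,-0.004,0.069,0],[-1,0,0,0,0,0,0],[-1,0,0,0,0,0,0]]'
```

```text
t: 15.52
eef_pos: [0.5779, -0.0792, 0.2925]
tool_rot: [-0.001, 0.708, 0.706, -0.001]
contact_force: [0.5, -0.9, -3.2]
gripper_width: 0.122
grasp_force: 107.6
t: 16.15
eef_pos: [0.6639, 0.018, 0.2921]
tool_rot: [-0.099, 0.7, 0.7, -0.102]
contact_force: [0.3, -0.3, -3.0]
gripper_width: 0.116
grasp_force: 107.7
t: 16.52
eef_pos: [0.6637, 0.0158, 0.2935]
tool_rot: [-0.119, 0.697, 0.696, -0.126]
contact_force: [-0.7, -1.0, -2.3]
gripper_width: 0.118
grasp_force: 107.8
```

```bash
python3 -m creep '[[-1,8,8,-15,0,0,0],[-1,8,7,-20,0,0,0],[-1,0,0,-10,0,0,0],[-1,0,0,0,0,0,0],[-1,0,0,0,0,0,0]]'
cat > pose.py <<'E'
from h import *
from scipy.spatial.transform import Rotation as R
o=get_obs();w,x,y,z=o['tool_rot'];a=-R.from_quat([x,y,z,w]).as_matrix()[:,2];e=o['eef_pos'];print('axis',a.round(3),'tcp',e.round(4),'q',o['q'].round(2))
s=e-.0337*a;psi=.03;n=np.array([-np.cos(psi),-np.sin(psi),0]);t=np.radians(20);Z=np.array([0,0,1.])
X=n*np.cos(t)+Z*np.sin(t);Y=np.array([-np.sin(psi),np.cos(psi),0]);Y=np.cross(np.cross(X,-n),X)if 0 else Y;zz=-n*np.sin(t)+Z*np.cos(t)
r=s-np.array([.812,.036,.165]);print('sleeve in dot frame',r@X,r@Y,r@zz,'angle',np.arccos(a@zz),'to go mm',1000*(np.array([.812,.036,.165])+.15*X-s),'turn',np.cross(a,zz).round(3))
i,d=read_camera('wrist');np.save('wd.npy',d);cv2.imwrite('pics/wend.png',i[...,::-1])
for c in('scene','top'):
    i,d=read_camera(c);P=cloud(c,d);q=P-s;h=q@a;rad=np.linalg.norm(q-h[...,None]*a,axis=-1)
    m=(rad<.03)&(abs(h)<.04);cv2.imwrite(f'pics/{c}end.png',i[...,::-1])
    Q=P[m]; print(c,len(Q),'h range',np.percentile(h[m],[1,99]) if len(Q) else '')
    # fit cylinder axis robustly with known radius 21.5
    from scipy.optimize import least_squares
    Q=P[m&(abs(h)<.022)]
    if len(Q)<40: continue
    def f(p):
        ax=a+np.array([p[2],p[3],0]);ax/=np.linalg.norm(ax);v=Q-(s+[p[0],p[1],0]);v=v-np.outer(v@ax,ax);return np.linalg.norm(v,axis=1)-.0215
    p=least_squares(f,np.zeros(4),loss='soft_l1',f_scale=.002).x;ax=a+np.array([p[2],p[3],0]);ax/=np.linalg.norm(ax);print('  fit offset',p.round(4),'axis',ax.round(3),'angle to wanted',np.arccos(ax@zz))
E
python3 pose.py
```

```text
t: 17.15
eef_pos: [0.6802, 0.0305, 0.2497]
tool_rot: [-0.119, 0.697, 0.695, -0.126]
contact_force: [0.5, -0.8, -2.0]
gripper_width: 0.12
grasp_force: 107.8
axis [0.341 0.01  0.94 ] tcp [0.6802 0.0305 0.2497] q [ 0.14  0.73 -0.47  1.19  0.22  1.64 -0.31]
sleeve in dot frame 0.15291844168668625 -0.0014927603188154108 0.0007807978579885347 angle 0.000777590317925101 to go mm [ 2.42949959  1.56633917 -1.73187583] turn [-0.001  0.     0.   ]
scene 786 h range [-0.03762539  0.03820333]
  fit offset [ 0.0012  0.0012  0.0062 -0.0007] axis [0.347 0.009 0.938] angle to wanted 0.00551830923480311
top 448 h range [-0.03201651  0.03491329]
  fit offset [-0.0003 -0.0008 -0.0039  0.0105] axis [0.338 0.02  0.941] angle to wanted 0.010707541529038009
```

The pose is on target within a few mm. One last look before handing in.

```bash
python3 -m creep '[[-1,0,0,0,0,0,0],[-1,0,0,0,0,0,0],[-1,0,0,0,0,0,0],[-1,0,0,0,0,0,0]]'; python3 -c "
import cv2;a=cv2.imread('pics/sceneend.png')[40:260,190:440];cv2.imwrite('pics/e.png',cv2.resize(a,(660,581),interpolation=2))"
```

```text
t: 17.8
eef_pos: [0.68, 0.0308, 0.2493]
tool_rot: [-0.119, 0.697, 0.696, -0.126]
contact_force: [0.0, 0.4, -2.8]
gripper_width: 0.117
grasp_force: 107.8
```

View pics/e.png

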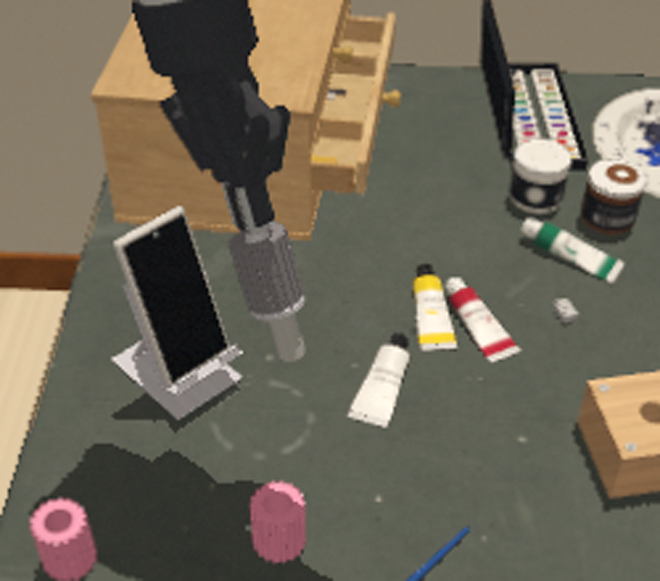

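The roller hangs parallel to the phone, its sleeve at (268,270), still on the flange and clear of the phone.

```bash
python3 -c "
from station import *
print(hand_in())"
```

```text
the job is handed in; nothing more can be done
None
```

The job is handed in with the loaded roller held still in front of the phone: sleeve home on the flange, its centre measured about 153 mm out from the camera dot and within about 2 mm of the camera's axis, roller parallel to the screen within about 0.01 rad, nothing else touched; the hand-in returned no verdict.

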